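Find the grinding jar with the steel ball and hold it out for opening

ROBOT

A 6-joint arm with a two-finger parallel gripper is mounted at the origin on a cart in front of the work surface, level with it; the furniture and walls round the work are solid. World frame = base frame: x ahead of the robot, y to its left, z up, the work surface at z = 0. Lengths are in m, angles in rad, forces in N, time in s.
With the tool pointing down it reaches from about 0.375 to 0.9 m from the base axis. Payload 3.1 kg.
Tool frame: the origin (TCP) lies midway between the tips of the shut fingers; the grasp point (between the pads) lies 19 mm behind it; y points along the fingers, z is the direction in which the jaws open and shut, and the axes are right-handed (so a half turn about y gives the same grasp; the last joint's range is limited). The gripper opens to 87 mm and grips with 3 to 60 N. Pads are 19 mm wide; open, the fingers measure 117 mm over their backs; the gripper's body (75 mm by 190 mm) begins 51 mm behind the grasp point.
Start: joints at [-1.446, 0.527, 1.433, -0, 1.181, -0.178], TCP at [0.186, -0.597, 0.223] pointing down, gripper open.
Joint ranges: [-3.08, 3.08], [-0.75, 2.2], [0.22, 2.44], [-1.43, 4.57], [0, 2.65], [-2.85, 2.85]. Speed limits (rad/s): [2.79, 2.79, 3.14, 3.14, 3.14, 3.14].

INTERFACE

Orientations are given as [roll, pitch, yaw] about the fixed x, y, z axes, in that order (R = Rz(yaw) Ry(pitch) Rx(roll)).
In Python, from workcell import * gives the robot as it stands.
- The arm moves only by the tool servo_tool, never from a script. Its argument "increments" is a list that holds one entry, the list of rows, each a list of 5 numbers: the shift along the tool's x, y, z in m, then the turn about the tool's y in degrees, then the closure in counts, from 0 (fully open) to 255 (shut). A call has 1 to 20 rows; each row is the pose to reach, as a shift and turn from the pose commanded when the call began, along the tool's axes at that moment; what a row does not reach only later rows make up. A row lasts 1/10 s, in which the tool goes at most 50 mm and 8.59 degrees, less where a joint would pass 70% of its speed; a pose out of reach is approached as far as the arm can. A call with a gripper value outside its range is refused whole. The fingers move at their own pace and stop on an object; the grip force is fixed at half the most. Time passes only in rows, so rows that repeat a pose let the fingers close. It gives the time, the measured TCP pose, the force and the opening at its end, in the units of the state.
- state(): the state, without advancing time (a new reading comes with each control period).
- grab_frame(name): name is "scene" or "top"; returns the picture (420x560x3 uint8, blue, green, red); there is no depth.
- get_calibration(name): a dict with "camera_matrix" (3x3 intrinsics, pixels), "cam_to_world" (4x4, takes a point from camera to world coordinates). Camera axes: x right, y up, looking along -z (the intrinsics and any distortion apply to the point x, -y, -z); pixel columns grow to the right and rows downward; lengths in m; the calibration is good to about 2 mm. A picture is of the moment at which its call begins. get_calibration takes no time and is no camera call.
- hand_in(): hands the job in, once; it reports no verdict.
The state is a dict: "t": time; "joint_positions": joint angles; "qd": joint speeds; "joint_torque": joint torques, N m; "tool_pos": TCP position; "orientation": TCP orientation; "ft_force": force on the tool from outside, world axes, zero at the start; "moment": the same for the moment, N m; "width": finger opening in m.
Only numpy, scipy, OpenCV 4.12 (cv2) and the standard library are available. Lean on these libraries where they do the work, as an engineer would, in place of code of your own. Each camera call takes 0.05 s, during which the arm holds its last target. There are 200 camera calls.

TASK

Of the two closed grinding jars one has a heavy steel ball in it and the other a light plastic ball: lift each in turn and feel which is the heavier. Set the lighter jar down (do not drop it) upright into the seat of the filling stand and let go of it, ready for its next sample, then hold the heavier jar upright about 10 cm above the rim of the ball dish, over its middle, gripped by the body so that I can unscrew the lid, and finish while still holding it there. Never drop a jar or tip it over, and leave the beaker, timer and petri dishes where they are.

Things in the scene. Friction and masses are not known exactly. Their poses are not given: they have to be found in the camera images.
- jar_a_center (a point): Closed grinding jar, upright on the bench (both look alike): round steel body 50 mm wide, 54 mm high, foot chamfered 2 mm; on it a narrower screw lid, 43 mm wide, 14 mm high; 68 mm in all. A 38 mm ball rolls loose inside. Weighs 0.2 to 0.55 kg; one jar outweighs the other by at least 100 g. This point is its centre, on its axis, 34 mm above its underside; z points up out of the lid.
- jar_a: The same jar (jar_a) with its lid; origin at the centre of its underside, z up.
- jar_a_lid: The screw lid of jar_a (43 mm in diameter, 14 mm high), fixed on the jar; origin at the centre of the lid's underside, 54 mm above the jar's underside.
- jar_b_center (a point): The other closed grinding jar, upright on the bench (both look alike): round steel body 50 mm wide, 54 mm high, foot chamfered 2 mm; on it a narrower screw lid, 43 mm wide, 14 mm high; 68 mm in all. A 38 mm ball rolls loose inside. Weighs 0.2 to 0.55 kg; one jar outweighs the other by at least 100 g. This point is its centre, on its axis, 34 mm above its underside; z points up out of the lid.
- jar_b: The same jar (jar_b) with its lid; origin at the centre of its underside, z up.
- jar_b_lid: The screw lid of jar_b (43 mm in diameter, 14 mm high), fixed on the jar; origin at the centre of the lid's underside, 54 mm above the jar's underside.
- filling_stand: Filling stand, fixed: a round grey foot 110 mm in diameter (14 mm high), a slim steel column 18 mm in diameter with a clamp collar and small black knob (reaching 30 mm from the axis towards the robot, 37 mm up), and on top a shallow round aluminium seat, outside diameter 66 mm, rim 81.5 mm above the bench. Origin at the centre of its underside, z up.
- seat (a point): Centre of the flat floor of the stand's seat (top of its rubber pad), 74.5 mm above the bench. The seat is 56 mm wide inside, flared to 60 mm at the rim, and 7 mm deep, so the jar's 50 mm foot drops in with 3 mm to spare all round; the lowest 7 mm of a seated jar are inside the rim.
- seat_pad: Grey rubber pad on the seat's floor, 54 mm in diameter, 1.5 mm thick, fixed to the stand; a seated jar stands flat on it. Origin at the centre of its underside.
- ball_dish: Ball dish, fixed: round steel dish 120 mm in diameter at the rim, 30 mm high, with five small steel balls (up to 20 mm) on a blue liner in it. Origin at the centre of its underside, z up.
- dish_rim (a point): Centre of the dish's opening, level with its rim, 30 mm above the bench.
- beaker_center (a point): Small glass beaker standing on the bench, 44 mm in diameter, 58 mm high; its centre. Bystander.
- timer_center (a point): White lab timer lying on the bench, 62 x 66 x 19 mm; its centre. Bystander.
- petri_center (a point): Pair of stacked petri dishes, 61 mm in diameter, 30 mm high; their centre. Bystander.
There are look-alikes about, which are no part of the job. What is shaped like the jar_a but pink is not meant.

How it is judged:
By the outcome, as a careful person would: the job done as asked, in the order asked, and still so for the second after the job is handed in, while the arm keeps its last pose, push and grip.
It also fails if it takes over 72 s, if anything falls off the work surface, if the arm or the gripper's body presses on something with over 40 N, if the wrist force passes 120 N, or if a joint passes its speed limit or range.

## Working session

There is one attempt and no reset: what is moved stays moved. The work goes in short steps, Python scripts to look and compute and a tool call to move; the robot and the scene stay as the last step left them, time stands still between calls to the robot, and variables do not carry over. Pictures are saved under pics/ and viewed, about 8 in all and at most 12, crops included, and the job is handed in when it is done.

Besides the shell and the picture viewer there is one more tool, called in YAML: its name, and indented under it one key for each argument. servo_tool: Moves the arm, as the interface text tells. Its arguments: {"type":"object","properties":{"increments":{"type":"array"}},"required":["increments"]}

```bash
ls; mkdir -p pics
python3 - <<'E'
from workcell import *
import cv2,numpy as np
for n in("scene","top"):
    cv2.imwrite(f"pics/{n}0.png",grab_frame(n)); c=get_calibration(n); print(n,{k:np.round(v,4).tolist() if not isinstance(v,str) else v for k,v in c.items()})
s=state(); print({k:np.round(v,3).tolist() for k,v in s.items()})
E
```

```text
pics
scene {'camera_matrix': [[540.2714, 0.0, 278.6135], [0.0, 540.2714, 200.7862], [0.0, 0.0, 1.0]], 'cam_to_world': [[0.8594, 0.394, -0.3258, 0.0491], [-0.5113, 0.663, -0.5468, -0.9562], [0.0006, 0.6366, 0.7712, 1.4333], [0.0, 0.0, 0.0, 1.0]]}
top {'camera_matrix': [[403.2147, 0.0, 277.2778], [0.0, 403.2147, 207.7545], [0.0, 0.0, 1.0]], 'cam_to_world': [[0.0127, 0.9894, -0.1446, 0.4709], [-0.9999, 0.0127, -0.0003, 0.0385], [0.0016, 0.1446, 0.9895, 1.1347], [0.0, 0.0, 0.0, 1.0]]}
{'t': 0.1, 'joint_positions': [-1.446, 0.528, 1.434, -0.0, 1.181, -0.179], 'qd': [-0.001, -0.001, -0.004, 0.001, -0.001, 0.0], 'joint_torque': [-0.001, -44.099, -17.715, 0.063, 0.053, -0.0], 'tool_pos': [0.186, -0.596, 0.222], 'orientation': [-1.573, 0.0, -2.839], 'ft_force': [-0.038, -0.328, -0.184], 'moment': [0.019, 0.005, -0.008], 'width': 0.087}
```

View pics/scene0.png

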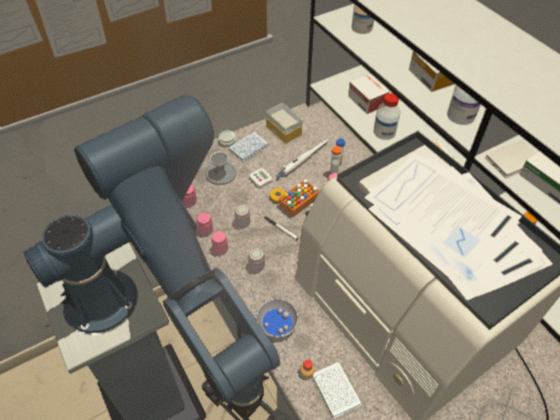

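View pics/top0.png

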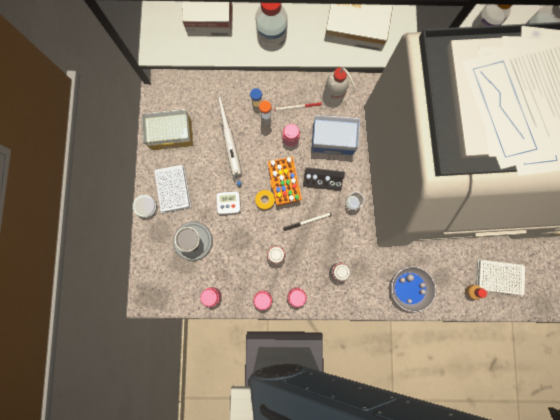

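Candidates in the top view: steel jars at (276,255) and (341,272). Pink look-alikes, not meant, are at (210,298), (263,301), (297,298) and (291,133). The beaker is at (354,202), the stand at (190,240), the dish at (413,289), the timer at (228,204) and the petri dishes at (145,206). I choose the two steel jars and will check them in one close crop.

Run:
```python
import cv2,numpy as np
t=cv2.imread("pics/top0.png"); s=cv2.imread("pics/scene0.png")
def c(im,x,y,w,h,k): return cv2.resize(im[y:y+h,x:x+w],None,fx=k,fy=k,interpolation=cv2.INTER_CUBIC)
a=c(t,250,232,120,64,5)   # 600x320
b=c(t,160,212,60,56,5)  #300x280
d=c(s,200,140,60,56,5)
e=c(s,225,200,50,75,4) #200x300
out=np.zeros((600,800,3),np.uint8)
out[:320,:600]=a; out[320:,:300]=b; out[320:,300:600]=d; out[:300,600:]=e
out[320:,600:800]=c(s,225,200,40,56,5)
cv2.imwrite("pics/crop0.png",out)
```

```text
(no output)
```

View pics/crop0.png

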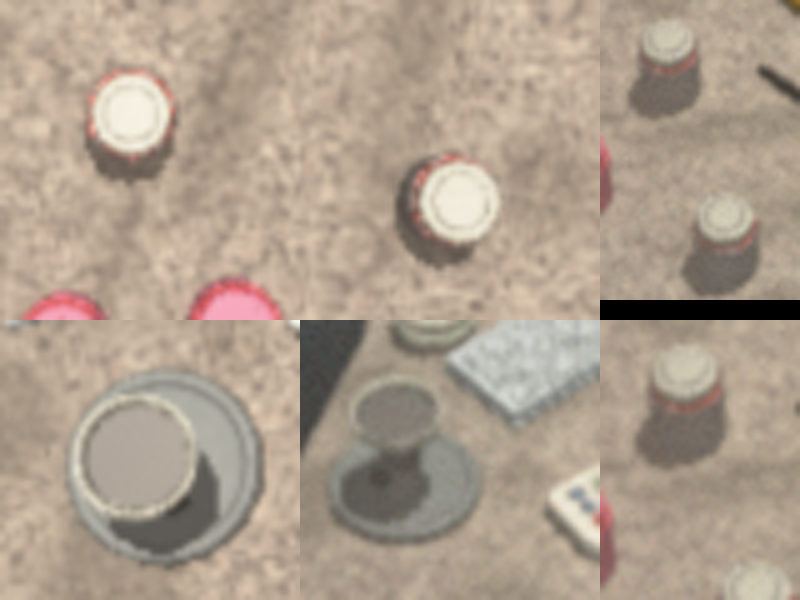

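```bash
cat > h.py <<'E'
from workcell import *
import cv2,numpy as np
def ray(n,u,v):
    c=get_calibration(n);K=np.array(c["camera_matrix"]);T=np.array(c["cam_to_world"])
    d=np.linalg.solve(K,[u,v,1]); return T[:3,3],T[:3,:3]@(d*[1,-1,-1])
def atz(n,u,v,z):
    o,d=ray(n,u,v); return o+d*(z-o[2])/d[2]
def proj(n,p):
    c=get_calibration(n);K=np.array(c["camera_matrix"]);T=np.array(c["cam_to_world"])
    q=T[:3,:3].T@(np.array(p)-T[:3,3])*[1,-1,-1]; q=K@q; return q[:2]/q[2]
def show():
    s=state(); print({k:np.round(s[k],4).tolist() for k in("t","tool_pos","orientation","joint_positions","ft_force","moment","joint_torque","width")})
def tool(*pts):
    "shift along tool axes from present TCP to world points"
    from scipy.spatial.transform import Rotation as R
    s=state(); r=R.from_euler("xyz",s["orientation"])
    for p in pts: print(p, "->", np.round(r.inv().apply(np.array(p)-s["tool_pos"])*1000,1))
E
python3 - <<'E'
from h import *
print(get_calibration("top").keys())
t=cv2.imread("pics/top0.png")
for nm,a,b,z in(("j1",(275.8,254.6),(241.7,210),.068),("j2",(341.2,271.8),(256.2,253.5),.068),("seat",(187,239),(219.1,158.1),.0815)):
    print(nm,atz("top",*a,z).round(4),atz("scene",*b,z).round(4))
print("foot",atz("top",192.6,240.9,.012))
# dish outline: evaluate visually by projecting circle
for ctr in [atz("top",413,289.5,.03)]:
    print("dish",ctr, atz("scene",278,320,.03))
for n,p in(("beaker",(354,202)),("timer",(228,204)),("petri",(145,206)),("p1",(210,298)),("p2",(263,301)),("p3",(297,298))): print(n,atz("top",*p,.05 if n!="timer" else .02).round(3))
from scipy.spatial.transform import Rotation as R
print(R.from_euler("xyz",state()["orientation"]).as_matrix().round(3))
tool((.186,-.59,.2))
v=t.copy()
def circ(c,r,z):
    pts=[proj("top",(c[0]+r*np.cos(a),c[1]+r*np.sin(a),z)) for a in np.linspace(0,6.3,60)]
    return np.array(pts)
v=cv2.resize(v[200:330,150:450],None,fx=2.6,fy=2.6,interpolation=cv2.INTER_CUBIC)
for nm,c,r,z in(("j1",atz("top",275.8,254.6,.068),.0215,.068),("j1",atz("top",275.8,254.6,.068),.025,0.0),("j2",atz("top",341.2,271.8,.068),.0215,.068),("j2",atz("top",341.2,271.8,.068),.025,.0),("s",atz("top",187,239,.0815),.033,.0815),("s",atz("top",187,239,.0815),.055,.014),("d",ctr,.06,.03)):
    p=((circ(c,r,z)-[150,200]+.5)*2.6-.5)
    cv2.polylines(v,[np.int32(p*8)],True,(0,255,0),1,cv2.LINE_AA,3)
cv2.imwrite("pics/ov.png",v)
E
```

```text
dict_keys(['camera_matrix', 'cam_to_world'])
j1 [0.5023 0.0411 0.068 ] [0.5036 0.0396 0.068 ]
j2 [ 0.4598 -0.1304  0.068 ] [ 0.4615 -0.1316  0.068 ]
seat [0.5394 0.2733 0.0815] [0.5409 0.2728 0.0815]
foot [0.53886547 0.2729472  0.012     ]
dish [ 0.41481591 -0.32918333  0.03      ] [ 0.41531153 -0.33879273  0.03      ]
beaker [ 0.648 -0.17   0.05 ]
timer [0.643 0.177 0.02 ]
petri [0.63  0.398 0.05 ]
p1 [0.387 0.213 0.05 ]
p2 [0.381 0.073 0.05 ]
p3 [ 0.39  -0.016  0.05 ]
[[-0.954 -0.     0.298]
 [-0.298  0.002 -0.954]
 [-0.    -1.    -0.002]]
(0.186, -0.59, 0.2) -> [-1.5 21.7 -5.7]
```

View pics/ov.png

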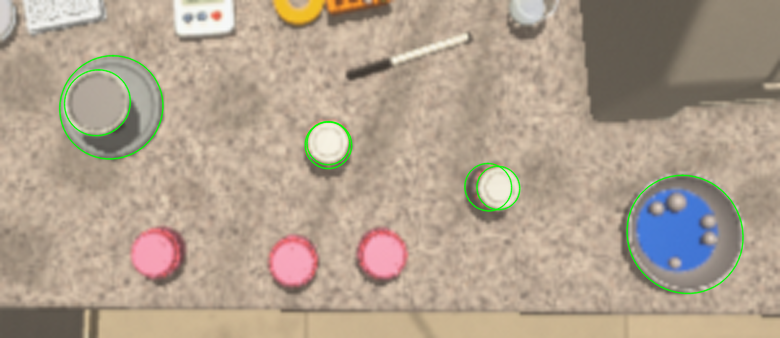

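The overlay fits both steel jars, the stand and the dish. I use jar 1 at (0.503, 0.0405), jar 2 at (0.4605, -0.131), the seat at (0.540, 0.273) and the dish at (0.415, -0.330).

Run:
```python
from h import *
tool((.4605,-.131,.16))
```

```text
(0.4605, -0.131, 0.16) -> [-400.3   62.5 -361.8]
```

servo_tool:
  increments:
    - [[-0.01,0,-0.009,0,0],[-0.03,0,-0.027,0,0],[-0.06,0,-0.054,0,0],[-0.09,0,-0.081,0,0],[-0.12,0,-0.108,0,0],[-0.15,0,-0.136,0,0],[-0.18,0,-0.163,0,0],[-0.21,0,-0.19,0,0],[-0.24,0.01,-0.217,0,0],[-0.27,0.02,-0.244,0,0],[-0.3,0.03,-0.271,0,0],[-0.33,0.04,-0.298,0,0],[-0.355,0.05,-0.321,0,0],[-0.375,0.055,-0.339,0,0],[-0.39,0.06,-0.352,0,0],[-0.398,0.0625,-0.36,0,0],[-0.4,0.0625,-0.362,0,0],[-0.4,0.0625,-0.362,0,0],[-0.4,0.0625,-0.362,0,0],[-0.4,0.0625,-0.362,0,0]]

```text
t: 2.1
tool_pos: [0.4601, -0.1326, 0.1603]
orientation: [-1.57, 0.0, -2.84]
ft_force: [0.0, -0.0, -0.7]
width: 0.087
```

Run:
```python
from h import *
show(); tool((.4605,-.131,.014))
f=grab_frame("top");g=grab_frame("scene")
o=np.hstack([cv2.resize(f[220:320,290:390],None,fx=4,fy=4,interpolation=2),cv2.resize(g[205:305,205:305],None,fx=4,fy=4,interpolation=2)])
cv2.imwrite("pics/n1.png",o)
```

```text
{'t': 2.1, 'tool_pos': [0.4601, -0.1326, 0.1603], 'orientation': [-1.5703, 0.0003, -2.8402], 'joint_positions': [-0.5144, 0.4294, 1.8569, -0.0002, 0.8548, 0.7551], 'ft_force': [0.0275, -0.0405, -0.6986], 'moment': [-0.0363, 0.0124, -0.0407], 'joint_torque': [0.177, -34.0532, -12.2746, 0.0665, -0.0228, -0.0015], 'width': 0.087}
(0.4605, -0.131, 0.014) -> [ -0.8 146.3  -1.5]
```

View pics/n1.png

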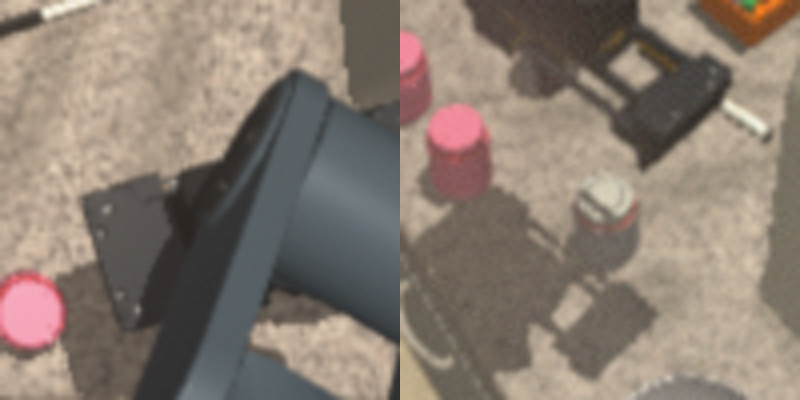

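The jar is clear below the open fingers (scene crop (605,200)). I correct 1.5 mm and descend.

servo_tool:
  increments:
    - [[-0.001,0.01,-0.0015,0,0],[-0.001,0.03,-0.0015,0,0],[-0.001,0.055,-0.0015,0,0],[-0.001,0.08,-0.0015,0,0],[-0.001,0.105,-0.0015,0,0],[-0.001,0.125,-0.0015,0,0],[-0.001,0.14,-0.0015,0,0],[-0.001,0.146,-0.0015,0,0],[-0.001,0.146,-0.0015,0,0],[-0.001,0.146,-0.0015,0,80],[-0.001,0.146,-0.0015,0,140],[-0.001,0.146,-0.0015,0,255],[-0.001,0.146,-0.0015,0,255],[-0.001,0.146,-0.0015,0,255],[-0.001,0.146,-0.0015,0,255],[-0.001,0.146,-0.0015,0,255]]

```text
t: 3.8
tool_pos: [0.4612, -0.1303, 0.0144]
orientation: [-1.57, 0.001, -2.839]
ft_force: [0.1, -1.1, 2.5]
width: 0.0499
```

Run:
```python
from h import *
show()
```

```text
{'t': 3.8, 'tool_pos': [0.4612, -0.1303, 0.0144], 'orientation': [-1.5699, 0.0008, -2.8389], 'joint_positions': [-0.5091, 0.7116, 1.9446, -0.0001, 0.4843, 0.759], 'ft_force': [0.1057, -1.0946, 2.4631], 'moment': [-0.1441, -0.0114, -0.0316], 'joint_torque': [0.3185, -37.1965, -4.1141, 0.1096, 0.062, -0.0122], 'width': 0.0499}
```

Gripped (49.9 mm). Lift 40 mm and weigh.

servo_tool:
  increments:
    - [[0,-0.003,0,0,255],[0,-0.01,0,0,255],[0,-0.02,0,0,255],[0,-0.03,0,0,255],[0,-0.037,0,0,255],[0,-0.04,0,0,255],[0,-0.04,0,0,255],[0,-0.04,0,0,255],[0,-0.04,0,0,255],[0,-0.04,0,0,255],[0,-0.04,0,0,255],[0,-0.04,0,0,255]]

```text
t: 5.0
tool_pos: [0.4607, -0.13, 0.0539]
orientation: [-1.571, -0.0, -2.839]
ft_force: [0.1, -0.4, -2.6]
width: 0.05
```

```bash
cat > w.py <<'E'
from h import *
F=[];Q=[]
for i in range(8): grab_frame("top"); s=state(); F.append(s["ft_force"]);Q.append(s["joint_torque"])
print(np.mean(F,0).round(3),np.std(F,0).round(3),np.mean(Q,0).round(3)); show()
E
python3 w.py
```

```text
[ 0.246 -0.225 -2.983] [0.562 0.498 0.598] [-2.0000e-03 -3.8768e+01 -7.0170e+00  4.3000e-02 -2.2000e-02  0.0000e+00]
{'t': 5.4, 'tool_pos': [0.4608, -0.13, 0.0541], 'orientation': [-1.5708, -0.0, -2.8387], 'joint_positions': [-0.5089, 0.6293, 1.9313, 0.0, 0.581, 0.759], 'ft_force': [-0.3658, -0.6351, -3.3071], 'moment': [-0.0174, -0.0052, -0.0256], 'joint_torque': [-0.0022, -38.7729, -7.0231, 0.043, -0.0232, 0.0001], 'width': 0.0496}
```

About 0.3 kg. Set it back gently, then weigh the other.

servo_tool:
  increments:
    - [[0,0.005,0,0,255],[0,0.015,0,0,255],[0,0.025,0,0,255],[0,0.033,0,0,255],[0,0.037,0,0,255],[0,0.039,0,0,255],[0,0.04,0,0,255],[0,0.04,0,0,255],[0,0.04,0,0,180],[0,0.04,0,0,100],[0,0.04,0,0,0],[0,0.04,0,0,0],[0,0.04,0,0,0],[0,0.03,0,0,0],[0,0.005,0,0,0],[0,-0.03,0,0,0],[0,-0.07,0,0,0],[0,-0.105,0,0,0],[0,-0.12,0,0,0],[0,-0.12,0,0,0]]

```text
t: 7.4
tool_pos: [0.4624, -0.1308, 0.1771]
orientation: [-1.566, 0.005, -2.839]
ft_force: [0.3, -0.2, -0.3]
width: 0.0874
```

```bash
python3 w.py
python3 - <<'E'
from h import *
tool((.503,.0405,.174),(.503,.0405,.014))
E
```

```text
[-0.227  0.021 -0.115] [0.401 0.295 0.527] [ 3.5000e-02 -3.4271e+01 -1.3189e+01  6.5000e-02 -3.0000e-02  0.0000e+00]
{'t': 7.8, 'tool_pos': [0.4602, -0.1297, 0.173], 'orientation': [-1.5726, -0.0017, -2.8389], 'joint_positions': [-0.5091, 0.4084, 1.844, 0.0, 0.8917, 0.759], 'ft_force': [-0.0716, -0.3464, -0.0386], 'moment': [-0.0095, -0.009, -0.0213], 'joint_torque': [0.0169, -33.7936, -12.9187, 0.0629, -0.0145, -0.0003], 'width': 0.0872}
(0.503, 0.0405, 0.174) -> [ -91.6   -0.9 -149.7]
(0.503, 0.0405, 0.014) -> [ -91.9  159.1 -149.5]
```

servo_tool:
  increments:
    - [[-0.006,0,-0.01,0,0],[-0.018,0,-0.03,0,0],[-0.037,0,-0.06,0,0],[-0.055,0,-0.09,0,0],[-0.073,0,-0.12,0,0],[-0.086,0,-0.14,0,0],[-0.092,0,-0.15,0,0],[-0.092,0,-0.15,0,0],[-0.092,0,-0.15,0,0],[-0.092,0,-0.15,0,0],[-0.092,0,-0.15,0,0]]

```text
t: 8.9
tool_pos: [0.5037, 0.0396, 0.174]
orientation: [-1.571, -0.0, -2.84]
ft_force: [0.3, 0.1, 0.1]
width: 0.0867
```

Run:
```python
from h import *
show(); tool((.503,.0405,.014))
```

```text
{'t': 8.9, 'tool_pos': [0.5037, 0.0396, 0.174], 'orientation': [-1.5707, -0.0003, -2.8405], 'joint_positions': [-0.143, 0.4379, 1.7803, -0.0002, 0.9237, 1.1268], 'ft_force': [0.3269, 0.1317, 0.0894], 'moment': [-0.0193, -0.0278, -0.0069], 'joint_torque': [0.1746, -35.744, -13.5854, 0.0582, -0.0496, -0.0015], 'width': 0.0867}
(0.503, 0.0405, 0.014) -> [  0.3 160.   -1.1]
```

servo_tool:
  increments:
    - [[0,0.01,-0.001,0,0],[0,0.03,-0.001,0,0],[0,0.06,-0.001,0,0],[0,0.09,-0.001,0,0],[0,0.12,-0.001,0,0],[0,0.142,-0.001,0,0],[0,0.154,-0.001,0,0],[0,0.16,-0.001,0,0],[0,0.16,-0.001,0,0],[0,0.16,-0.001,0,80],[0,0.16,-0.001,0,140],[0,0.16,-0.001,0,255],[0,0.16,-0.001,0,255],[0,0.16,-0.001,0,255],[0,0.16,-0.001,0,255],[0,0.16,-0.001,0,255]]

```text
t: 10.5
tool_pos: [0.5037, 0.0415, 0.0143]
orientation: [-1.571, 0.0, -2.838]
ft_force: [0.5, -0.9, 3.2]
width: 0.0497
```

servo_tool:
  increments:
    - [[0,-0.003,0,0,255],[0,-0.01,0,0,255],[0,-0.02,0,0,255],[0,-0.03,0,0,255],[0,-0.037,0,0,255],[0,-0.04,0,0,255],[0,-0.04,0,0,255],[0,-0.04,0,0,255],[0,-0.04,0,0,255],[0,-0.04,0,0,255],[0,-0.04,0,0,255],[0,-0.04,0,0,255]]

```text
t: 11.7
tool_pos: [0.5035, 0.0416, 0.0538]
orientation: [-1.571, -0.0, -2.839]
ft_force: [0.5, -0.1, -5.2]
width: 0.0496
```

```bash
python3 w.py
```

```text
[ 0.027  0.055 -4.46 ] [0.85  0.641 0.538] [-1.000e-03 -4.141e+01 -8.354e+00  3.900e-02 -5.300e-02 -0.000e+00]
{'t': 12.1, 'tool_pos': [0.5036, 0.0416, 0.0541], 'orientation': [-1.5708, 0.0, -2.8388], 'joint_positions': [-0.1391, 0.6472, 1.8649, -0.0, 0.6295, 1.1289], 'ft_force': [-0.9227, 0.3155, -5.0179], 'moment': [-0.0381, 0.0106, -0.023], 'joint_torque': [-0.0005, -41.4158, -8.3603, 0.0388, -0.0541, -0.0002], 'width': 0.0499}
```

Jar 1 weighs 4.5 N against 3.0 N for jar 2, so jar 1 is the heavier (about 5 sigma). Set it back and fetch jar 2.

servo_tool:
  increments:
    - [[0,0.005,0,0,255],[0,0.015,0,0,255],[0,0.025,0,0,255],[0,0.033,0,0,255],[0,0.037,0,0,255],[0,0.039,0,0,255],[0,0.04,0,0,255],[0,0.04,0,0,255],[0,0.04,0,0,180],[0,0.04,0,0,100],[0,0.04,0,0,0],[0,0.04,0,0,0],[0,0.04,0,0,0],[0,0.03,0,0,0],[0,0.005,0,0,0],[0,-0.03,0,0,0],[0,-0.07,0,0,0],[0,-0.105,0,0,0],[0,-0.12,0,0,0],[0,-0.12,0,0,0]]

```text
t: 14.1
tool_pos: [0.5054, 0.0414, 0.1772]
orientation: [-1.568, 0.007, -2.839]
ft_force: [0.1, 0.8, -0.9]
width: 0.0869
```

servo_tool:
  increments:
    - [[0.006,0,0.01,0,0],[0.018,0,0.03,0,0],[0.037,0,0.06,0,0],[0.055,0,0.09,0,0],[0.073,0,0.12,0,0],[0.086,0,0.14,0,0],[0.092,0,0.151,0,0],[0.092,0,0.151,0,0],[0.092,0,0.151,0,0],[0.092,0,0.151,0,0],[0.092,0,0.151,0,0]]

```text
t: 15.2
tool_pos: [0.4608, -0.1289, 0.1739]
orientation: [-1.571, -0.0, -2.837]
ft_force: [1.0, 0.1, 0.2]
width: 0.0871
```

Run:
```python
from h import *
cv2.imwrite("pics/s2.png",grab_frame("scene"))
show(); tool((.4608,-.130,.014))
```

```text
{'t': 15.25, 'tool_pos': [0.4609, -0.129, 0.174], 'orientation': [-1.571, -0.0001, -2.8371], 'joint_positions': [-0.507, 0.4064, 1.8435, 0.0001, 0.8919, 0.7592], 'ft_force': [-0.1841, 0.6652, -0.596], 'moment': [-0.0147, -0.0319, -0.0002], 'joint_torque': [-0.1026, -33.5646, -12.9743, 0.0597, -0.0239, 0.0011], 'width': 0.0868}
(0.4608, -0.13, 0.014) -> [  0.4 160.    1. ]
```

servo_tool:
  increments:
    - [[0,0.01,0,0,0],[0,0.03,0,0,0],[0,0.06,0,0,0],[0,0.09,0,0,0],[0,0.12,0,0,0],[0,0.142,0,0,0],[0,0.154,0,0,0],[0,0.16,0,0,0],[0,0.16,0,0,0],[0,0.16,0,0,80],[0,0.16,0,0,140],[0,0.16,0,0,255],[0,0.16,0,0,255],[0,0.16,0,0,255],[0,0.16,0,0,255],[0,0.16,0,0,255]]

```text
t: 16.85
tool_pos: [0.4608, -0.13, 0.0143]
orientation: [-1.571, 0.0, -2.839]
ft_force: [-0.6, 0.1, 3.7]
width: 0.0497
```

servo_tool:
  increments:
    - [[0,-0.003,0,0,255],[0,-0.01,0,0,255],[0,-0.025,0,0,255],[0,-0.045,0,0,255],[0,-0.065,0,0,255],[0,-0.085,0,0,255],[0,-0.105,0,0,255],[0,-0.125,0,0,255],[0,-0.14,0,0,255],[0,-0.15,0,0,255],[0,-0.155,0,0,255],[0,-0.156,0,0,255],[0,-0.156,0,0,255],[0,-0.156,0,0,255],[0,-0.156,0,0,255],[0,-0.156,0,0,255]]

```text
t: 18.45
tool_pos: [0.4605, -0.1299, 0.1696]
orientation: [-1.572, -0.001, -2.839]
ft_force: [0.7, -0.9, -2.9]
width: 0.0497
```

```bash
python3 w.py
python3 - <<'E'
from h import *
tool((.540,.273,.17),(.540,.273,.0905))
E
```

```text
[ 0.11   0.154 -2.77 ] [0.306 0.58  0.368] [-2.0000e-03 -3.5102e+01 -1.3444e+01  6.0000e-02 -2.0000e-02  0.0000e+00]
{'t': 18.85, 'tool_pos': [0.4608, -0.13, 0.1701], 'orientation': [-1.5708, 0.0, -2.8388], 'joint_positions': [-0.509, 0.4131, 1.8472, 0.0, 0.8813, 0.759], 'ft_force': [0.6037, 0.6491, -2.2679], 'moment': [0.0214, -0.0289, 0.0142], 'joint_torque': [-0.0025, -35.105, -13.4612, 0.0597, -0.0221, 0.0001], 'width': 0.0496}
(0.54, 0.273, 0.17) -> [-1.958e+02  1.000e-01 -3.610e+02]
(0.54, 0.273, 0.0905) -> [-195.8   79.6 -361. ]
```

Jar 2 is confirmed lighter (2.8 N). Carry it over the seat.

servo_tool:
  increments:
    - [[-0.004,0,-0.007,0,255],[-0.012,0,-0.022,0,255],[-0.024,0,-0.044,0,255],[-0.039,0,-0.072,0,255],[-0.055,0,-0.101,0,255],[-0.071,0,-0.131,0,255],[-0.087,0,-0.16,0,255],[-0.103,0,-0.19,0,255],[-0.119,0,-0.219,0,255],[-0.135,0,-0.249,0,255],[-0.151,0,-0.278,0,255],[-0.165,0,-0.304,0,255],[-0.178,0,-0.328,0,255],[-0.188,0,-0.346,0,255],[-0.194,0,-0.357,0,255],[-0.196,0,-0.361,0,255],[-0.196,0,-0.361,0,255],[-0.196,0,-0.361,0,255],[-0.196,0,-0.361,0,255],[-0.196,0,-0.361,0,255]]

```text
t: 20.85
tool_pos: [0.5402, 0.2721, 0.1701]
orientation: [-1.571, -0.0, -2.84]
ft_force: [-0.4, -0.8, -3.5]
width: 0.0497
```

servo_tool:
  increments:
    - [[0,0.01,0,0,255],[0,0.025,0,0,255],[0,0.04,0,0,255],[0,0.05,0,0,255],[0,0.056,0,0,255],[0,0.058,0,0,255],[0,0.058,0,0,255],[0,0.058,0,0,255],[0,0.058,0,0,255]]

```text
t: 21.75
tool_pos: [0.5407, 0.2732, 0.1127]
orientation: [-1.571, 0.001, -2.839]
ft_force: [-0.3, -0.8, -2.3]
width: 0.05
```

Run:
```python
from h import *
g=grab_frame("scene");f=grab_frame("top"); show(); tool((.540,.273,.0905))
p=np.array(state()["tool_pos"])
def dr(im,n,c,r,z,o,k,col):
    q=np.array([proj(n,(c[0]+r*np.cos(a),c[1]+r*np.sin(a),z)) for a in np.linspace(0,6.28,60)])
    cv2.polylines(im,[np.int32(((q-o+.5)*k-.5)*8)],True,col,1,cv2.LINE_AA,3)
a=cv2.resize(g[110:200,170:260],None,fx=4.4,fy=4.4,interpolation=2)
b=cv2.resize(f[200:290,150:240],None,fx=4.4,fy=4.4,interpolation=2)
dr(a,"scene",(.54,.273),.033,.0815,np.array([170,110]),4.4,(0,255,0))
dr(a,"scene",p,.025,p[2]-.014,np.array([170,110]),4.4,(0,0,255))
dr(b,"top",(.54,.273),.033,.0815,np.array([150,200]),4.4,(0,255,0))
cv2.imwrite("pics/n2.png",np.hstack([a,b]))
```

```text
{'t': 21.85, 'tool_pos': [0.5405, 0.2731, 0.1126], 'orientation': [-1.5708, 0.0011, -2.8387], 'joint_positions': [0.2836, 0.641, 1.5779, -0.0, 0.9216, 1.5515], 'ft_force': [-0.1709, -0.0102, -3.138], 'moment': [0.0026, 0.0013, -0.0013], 'joint_torque': [-0.0103, -46.5481, -14.329, 0.0306, -0.0772, 0.0002], 'width': 0.0498}
(0.54, 0.273, 0.0905) -> [ 0.6 22.1 -0. ]
```

View pics/n2.png

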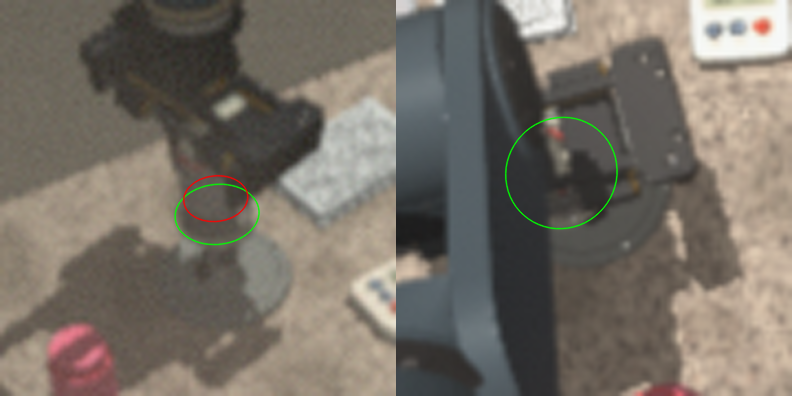

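servo_tool:
  increments:
    - [[0.0005,0.004,0,0,255],[0.0005,0.008,0,0,255],[0.0005,0.011,0,0,255],[0.0005,0.014,0,0,255],[0.0005,0.016,0,0,255],[0.0005,0.018,0,0,255],[0.0005,0.019,0,0,255],[0.0005,0.02,0,0,255],[0.0005,0.02,0,0,255],[0.0005,0.02,0,0,255]]

```text
t: 22.85
tool_pos: [0.5398, 0.2729, 0.0921]
orientation: [-1.571, 0.0, -2.839]
ft_force: [0.5, -0.8, -2.5]
width: 0.0494
```

```bash
python3 w.py
```

```text
[-0.08   0.108 -2.812] [0.204 0.673 0.251] [-1.0000e-03 -4.6993e+01 -1.3490e+01  3.0000e-02 -7.1000e-02  0.0000e+00]
{'t': 23.25, 'tool_pos': [0.5398, 0.2729, 0.0921], 'orientation': [-1.5708, 0.0001, -2.8387], 'joint_positions': [0.2836, 0.6702, 1.5912, -0.0, 0.8801, 1.5515], 'ft_force': [0.1787, -0.0432, -2.6199], 'moment': [-0.0072, -0.0491, -0.0025], 'joint_torque': [-0.001, -47.0185, -13.4956, 0.0299, -0.0716, 0.0001], 'width': 0.0495}
```

The foot is below the rim with no lateral force. Lower the last 3.5 mm.

servo_tool:
  increments:
    - [[0,0.001,0,0,255],[0,0.002,0,0,255],[0,0.003,0,0,255],[0,0.0035,0,0,255],[0,0.0035,0,0,255],[0,0.0035,0,0,255]]

```text
t: 23.85
tool_pos: [0.5403, 0.2731, 0.0889]
orientation: [-1.571, 0.002, -2.839]
ft_force: [1.2, 1.1, 0.1]
width: 0.0497
```

```bash
python3 w.py
```

```text
[0.891 1.159 0.482] [0.384 0.42  0.543] [-2.8200e-01 -4.4781e+01 -1.1728e+01 -1.5300e-01  3.0400e-01  5.0000e-03]
{'t': 24.25, 'tool_pos': [0.5403, 0.2731, 0.0889], 'orientation': [-1.5709, 0.0014, -2.8388], 'joint_positions': [0.2836, 0.6752, 1.5924, 0.0002, 0.8726, 1.5515], 'ft_force': [1.0204, 1.2342, 1.4929], 'moment': [0.2207, -0.2009, -0.0058], 'joint_torque': [-0.3363, -44.4206, -11.3827, -0.191, 0.4124, 0.0042], 'width': 0.0496}
```

Contact at the expected height. Release and retreat.

servo_tool:
  increments:
    - [[0,0,0,0,200],[0,0,0,0,130],[0,0,0,0,60],[0,0,0,0,0],[0,0,0,0,0],[0,0,0,0,0],[0,-0.01,0,0,0],[0,-0.03,0,0,0],[0,-0.055,0,0,0],[0,-0.08,0,0,0],[0,-0.095,0,0,0],[0,-0.1,0,0,0],[0.015,-0.1,0.028,0,0],[0.035,-0.1,0.064,0,0],[0.055,-0.1,0.1,0,0],[0.075,-0.1,0.137,0,0],[0.09,-0.1,0.165,0,0],[0.1,-0.1,0.184,0,0],[0.105,-0.1,0.193,0,0],[0.105,-0.1,0.193,0,0]]

```text
t: 26.25
tool_pos: [0.4967, 0.0565, 0.1884]
orientation: [-1.571, -0.001, -2.841]
ft_force: [0.5, 0.3, 0.2]
width: 0.087
```

Run:
```python
from h import *
g=grab_frame("scene");f=grab_frame("top"); show(); tool((.5035,.0416,.174),(.5035,.0416,.014))
a=cv2.resize(g[120:230,180:290],None,fx=3.6,fy=3.6,interpolation=2)
b=cv2.resize(f[200:310,160:270],None,fx=3.6,fy=3.6,interpolation=2)
cv2.imwrite("pics/n3.png",np.hstack([a,b]))
```

```text
{'t': 26.35, 'tool_pos': [0.4971, 0.0579, 0.1885], 'orientation': [-1.5713, 0.0001, -2.8389], 'joint_positions': [-0.108, 0.41, 1.7772, 0.0006, 0.9546, 1.1597], 'ft_force': [0.4564, 0.0701, 0.0176], 'moment': [-0.0526, -0.0797, 0.0015], 'joint_torque': [-0.5449, -35.0077, -14.0778, 0.0206, -0.047, -0.0025], 'width': 0.0869}
(0.5035, 0.0416, 0.174) -> [-1.2 14.5 17.5]
(0.5035, 0.0416, 0.014) -> [ -1.2 174.5  17.5]
```

View pics/n3.png

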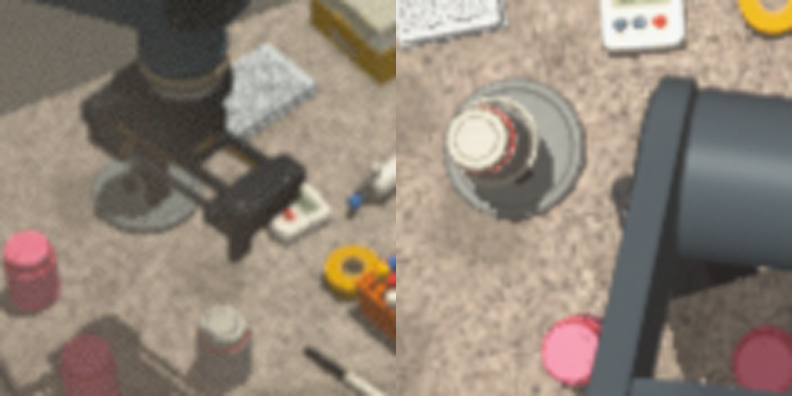

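Top crop: jar 2 stands upright in the seat, with its lid at (477,138) leaning outward only by perspective. Jar 1 is still upright (scene crop (224,345)). Now pick jar 1.

servo_tool:
  increments:
    - [[-0.0005,0.005,0.007,0,0],[-0.001,0.012,0.015,0,0],[-0.001,0.0145,0.0175,0,0],[-0.001,0.0145,0.0175,0,0],[-0.001,0.0145,0.0175,0,0],[-0.001,0.0145,0.0175,0,0]]

```text
t: 26.95
tool_pos: [0.5032, 0.0411, 0.1741]
orientation: [-1.571, 0.0, -2.839]
ft_force: [0.5, 0.6, 0.2]
width: 0.0873
```

Run:
```python
from h import *
print(atz("top",182.0,237.9,.1425)); tool((.5035,.0416,.014))
```

```text
[0.53799454 0.2720642  0.1425    ]
(0.5035, 0.0416, 0.014) -> [ -0.4 160.1  -0.4]
```

servo_tool:
  increments:
    - [[0,0.01,0,0,0],[0,0.03,0,0,0],[0,0.06,0,0,0],[0,0.09,0,0,0],[0,0.12,0,0,0],[0,0.142,0,0,0],[0,0.154,0,0,0],[0,0.16,0,0,0],[0,0.16,0,0,0],[0,0.16,0,0,80],[0,0.16,0,0,140],[0,0.16,0,0,255],[0,0.16,0,0,255],[0,0.16,0,0,255],[0,0.16,0,0,255],[0,0.16,0,0,255]]

```text
t: 28.55
tool_pos: [0.5032, 0.0411, 0.0143]
orientation: [-1.571, 0.0, -2.839]
ft_force: [-0.2, 0.8, 3.8]
width: 0.0498
```

servo_tool:
  increments:
    - [[0,-0.003,0,0,255],[0,-0.01,0,0,255],[0,-0.025,0,0,255],[0,-0.045,0,0,255],[0,-0.065,0,0,255],[0,-0.085,0,0,255],[0,-0.105,0,0,255],[0,-0.12,0,0,255],[0,-0.128,0,0,255],[0,-0.13,0,0,255],[0,-0.13,0,0,255],[0,-0.13,0,0,255],[0,-0.13,0,0,255]]

```text
t: 29.85
tool_pos: [0.5026, 0.041, 0.1432]
orientation: [-1.572, -0.002, -2.839]
ft_force: [0.9, 0.0, -4.7]
width: 0.0497
```

```bash
python3 w.py
python3 - <<'E'
from h import *
tool((.415,-.330,.144))
E
```

```text
[-0.077 -0.407 -4.594] [0.511 0.343 0.675] [ 1.0000e-03 -3.8739e+01 -1.3108e+01  5.0000e-02 -4.7000e-02 -0.0000e+00]
{'t': 30.25, 'tool_pos': [0.5032, 0.0409, 0.144], 'orientation': [-1.5708, -0.0001, -2.8388], 'joint_positions': [-0.1405, 0.4856, 1.8084, -0.0, 0.8476, 1.1275], 'ft_force': [0.0276, -0.0863, -4.2503], 'moment': [-0.0206, 0.0361, -0.049], 'joint_torque': [-0.0034, -38.6969, -13.1328, 0.0499, -0.051, -0.0002], 'width': 0.0498}
(0.415, -0.33, 0.144) -> [194.8  -0.  327.7]
```

Jar 1 at 4.6 N, confirmed heavier. Carry it over the dish.

servo_tool:
  increments:
    - [[0.004,0,0.007,0,255],[0.012,0,0.02,0,255],[0.024,0,0.04,0,255],[0.038,0,0.064,0,255],[0.053,0,0.089,0,255],[0.068,0,0.114,0,255],[0.083,0,0.14,0,255],[0.098,0,0.165,0,255],[0.113,0,0.19,0,255],[0.128,0,0.215,0,255],[0.143,0,0.241,0,255],[0.157,0,0.264,0,255],[0.17,0,0.286,0,255],[0.181,0,0.304,0,255],[0.189,0,0.318,0,255],[0.194,0,0.326,0,255],[0.195,0,0.328,0,255],[0.195,0,0.328,0,255],[0.195,0,0.328,0,255],[0.195,0,0.328,0,255]]

```text
t: 32.25
tool_pos: [0.415, -0.3292, 0.144]
orientation: [-1.572, -0.0, -2.838]
ft_force: [-0.1, 0.1, -3.9]
width: 0.0497
```

```bash
python3 w.py
python3 - <<'E'
from h import *
g=grab_frame("scene");f=grab_frame("top"); tool((.415,-.330,.144))
a=cv2.resize(g,(400,300)); b=cv2.resize(f,(400,300))
c=cv2.resize(g[230:360,220:350],(300,300),interpolation=2); d=cv2.resize(f[190:320,150:280],(300,300),interpolation=2)
o=np.zeros((600,800,3),np.uint8); o[:300,:400]=a;o[:300,400:]=b;o[300:,:300]=c;o[300:,400:700]=d
cv2.imwrite("pics/n4.png",o)
E
```

```text
[-0.08  -0.042 -4.687] [0.446 0.331 0.382] [ 1.3000e-02 -4.0705e+01 -1.3777e+01  6.5000e-02  9.0000e-03 -0.0000e+00]
{'t': 32.65, 'tool_pos': [0.4149, -0.3302, 0.1441], 'orientation': [-1.5708, 0.0, -2.8387], 'joint_positions': [-0.8831, 0.513, 1.7463, 0.0, 0.8823, 0.3848], 'ft_force': [0.7473, 0.0822, -4.2745], 'moment': [-0.0747, -0.0272, -0.0198], 'joint_torque': [0.0444, -40.7326, -13.7897, 0.0662, 0.0062, -0.0002], 'width': 0.0496}
(0.415, -0.33, 0.144) -> [-0.2  0.1 -0.2]
```

View pics/n4.png

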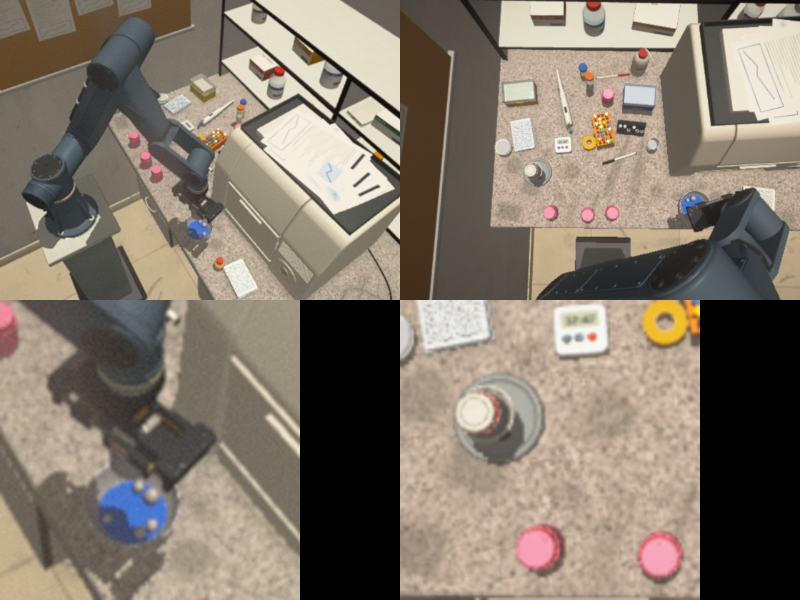

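The jar is held over the dish (crop (125,470)), jar 2 stands in the seat (crop (480,415)), and the bystanders are where they were. Handing in.

```bash
python3 -c "
from workcell import *
print(hand_in())"
```

```text
the job is handed in; nothing more can be done
None
```

The job is done and handed in at about 33 s of the 72 s allowed. The lighter jar is upright in the stand's seat and released. The heavier jar is held upright by its body above the ball dish.

- **Weighing:** I lifted both jars, then each again when carrying it. The jar that stood on the robot's right read 3.0 N and then 2.8 N. The one nearer the middle read 4.5 N and then 4.6–4.7 N, so it is heavier by about 0.15 kg.
- **Lighter jar:** It touched down at the expected height with no rim contact noticed on the way in. The later pictures show it upright in the seat.
- **Heavier jar:** The tool is at (0.415, -0.330, 0.144). That puts the jar's underside about 10 cm above the rim, over the dish's middle to within the camera accuracy of about 2 mm. The fingers read 49.7 mm on the 50 mm body.
- **Last checks:** The beaker, timer and petri dishes looked unmoved in the final picture, judged by eye. In the last picture the gripper hides the held jar's upper part, so I took its uprightness from the tool pose and the grip. No check failed or disagreed; the force readings have about 0.5 N of noise per sample, so I averaged them.

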